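Lock the carver's slide with its ball-lock pin

ROBOT

A 6-joint arm with a two-finger parallel gripper is mounted at the origin on the work surface. World frame = base frame: x ahead of the robot, y to its left, z up, the work surface at z = 0. Lengths are in mm, angles in degrees, forces in N, time in s.
With the tool pointing down it reaches from about 300 to 850 mm from the base axis. Payload 4.2 kg.
Tool frame: the origin (TCP) lies on the centre line of the jaws, within the pads' length; the fingertips stand 14 mm ahead of it and the grasp point (between the pads) lies 5 mm behind it (env.finger_overhang is the z of the fingertips in the tool frame, in mm); z points along the fingers, y is the line along which they close (so a half turn about z gives the same grasp; the last joint's range is limited). The gripper opens to 91 mm and grips with 3 to 60 N. Pads are 32 mm wide; open, the fingers measure 118 mm over their backs; the gripper's body (76 mm by 178 mm) begins 60 mm behind the grasp point.
Start: joints at [75.172, 18.312, 89.639, -0, 72.044, -1.146], TCP at [136.01, 558.698, 227.976] pointing down, gripper open.
Joint ranges: [-177.97, 177.97], [-48.28, 115.42], [12.27, 149.76], [-77.06, 257.06], [2.81, 150.46], [-146.56, 146.56]. Speed limits (degrees/s): [147.25, 147.25, 180, 180, 180, 180].

INTERFACE

Orientations are given as [roll, pitch, yaw] about the fixed x, y, z axes, in that order (R = Rz(yaw) Ry(pitch) Rx(roll)).
In Python, from workcell import sensors, viewer, env gives the robot as it stands. The module is installed in compiled form; this text tells all that it offers.
- The arm moves only by the tool step_arm, never from a script. Its argument "plan" is one flat list of numbers, 6 for each row, row after row: the shift along the tool's x, y, z in cm, then the turn, a rotation vector about the tool's x, y, z in rad. In form: [x, y, z, wx, wy, wz, x, y, z, wx, wy, wz, ...]. A call has 1 to 5 rows; each row shifts and turns the commanded pose from where the row before left it, along the tool's axes as they then stand; what a row does not reach is not made up. A row lasts 1/12 s, in which the tool goes at most 41.7 mm and 7.16 degrees, less where a joint would pass 70% of its speed; a pose out of reach is approached as far as the arm can. A call is refused whole if a number of a shift passes 4.17 or a number of a turn 0.125, either way. A call with a gripper value outside its range is refused whole. "hand" is the finger opening in cm, from 0 to 9.12, set as the call begins (left out, the last holds). The fingers move at their own pace and stop on an object; "newtons" is the grip in N (left out, the last holds). Time passes only in rows, so rows that do not move let the fingers close. It gives the time, the measured TCP pose, the force, the opening and the grip force at its end, in the units of the state.
- sensors.state(): the state, without advancing time (a new reading comes with each control period).
- viewer.grab_frame(name): name is "scene" or "top" or "wrist"; returns a dict with "img" (384x512x3 uint8, red, green, blue), "fx", "fy", "cx", "cy" (pixels), "position" and "attitude" of the camera in the world. Camera axes: x right, y down, z forward; pixel columns grow to the right and rows downward; lengths in mm; the calibration is good to about 2 mm. A picture is of the moment at which its call begins. There is no depth.
- env.job_done(): hands the job in; it is judged then, once.
Trained networks look in a picture, given as the dict that the camera call returned (one of the last four; its "shot" number tells which), for a name from the list of things; names that differ only in an ending like _2 or _b are one class to them, and where a whole thing is asked for, a point or a joint stands for the part that bears it (a point fixed in the world has none). Each returns a list of dicts, best first, with "score" (0 to 1); they miss things now and then, are a little off and sometimes report something else, mostly with a low value. They report only what shows in the picture. A call takes as long as a camera call. They do not tell look-alikes from the thing itself.
- viewer.boxes_of(name, picture): "location" ([column, row] in pixels, amid what is visible of it).
- viewer.pinpoint(name, picture): "location" ([column, row] in pixels: a listed point, or the origin of a listed thing).
The state is a dict: "time_s": time; "qpos": joint angles; "qvel": joint speeds; "effort": joint torques, N m; "ee_pos": TCP position; "ee_rot": TCP orientation; "force": force on the tool from outside, world axes, zero at the start; "torque": the same for the moment, N m; "gripper_width": finger opening in mm; "gripper_force": force on a finger pad.
Only numpy, scipy, OpenCV 4.12 (cv2) and the standard library are available. Lean on these libraries where they do the work, as an engineer would, in place of code of your own. Each camera call takes 0.05 s, during which the arm holds its last target. There are 200 camera calls.

TASK

Lock the carving stand: gently push the panel on its slide all the way home against the stop, feeling for it, so that the holes line up. Then take the ball-lock pin (the one with a spring button on each side of its head) from the rack, squeeze both buttons, slide it down through the holes against the sprung washer, and let go so that it locks and stays down. Do not force anything and leave the other things where they are.

Things in the scene. Friction and masses are not known exactly. Their poses are not given: they have to be found in the camera images.
- stand: carving stand fixed to the bench: wooden foot 260 x 90 mm, grey steel frame, origin on the bench; +x runs along its slide towards the clevis. The clevis is two level steel plates 60 x 62 x 8 mm, upper faces 76 and 58 mm above the bench, with 15.6 mm holes one above the other at x = 70 mm, y = 0. Between them slides a steel tongue, 8 mm thick with a 16.6 mm hole
- slide_axis (a point): on the stand above its origin at the tongue's upper face (z = 67 mm). The tongue slides along x, friction about 6 N, and stays where left. It starts 18 to 40 mm short of a firm rubber-faced stop in +x (gives under 1 mm at 10 N); only at the stop does its hole line up with the clevis, before that the pin cannot pass. The tongue, panel and batten move as one. Keep pushes on them under 30 N
- batten (a point): middle of the upper edge of the rear (-x) face of the wooden batten (16 mm along x, 60 mm along y) on the panel's rear end, made to be pushed towards +x; 111 mm above the bench, 28 mm above the panel's top. The panel is screwed to the tongue up to 18 mm off either way along x, so this point does not tell where the stop is: feel for it. At the stop it has x = -88 to -52 mm in the stand
- stand_hole (a point): centre of the hole in the upper clevis plate at the plate's upper face, 76 mm above the bench; axes as the stand. Forces of the pin on the stand must stay under 40 N
- lower_hole (a point): centre of the hole in the lower clevis plate at its underside, 50 mm above the bench, 26 mm below the upper face: the lock balls must come out below it
- washer_top (a point): upper face of the sprung steel washer (31 mm across, 4 mm thick, 19 mm opening) that floats over the upper plate's hole, centred on it: 11 mm above the plate at rest; the pin's flange presses it down 7 mm at most, 4 N at the start, 11 N fully down (then 4 mm above the plate)
- rack: dark wooden rack 230 x 64 x 52 mm fixed to the bench, origin at the centre of its underside, three 24 mm bores 75 mm apart along its x, each holding an upright pin whose flange rests on its upper face; which pin is in which bore varies
- pin: the ball-lock pin, upright in the rack, origin at its nose tip, z up along it. Steel shank 14 mm across and 44 mm long, its nose tapered to 11 mm over 5 mm; flange 30 mm across from z = 44 to 48 mm; aluminium head block 26 mm along x from z = 48 to 85 mm with a spring button on its +y face and one on its -y face. About 150 g
- pin_grip (a point): on the pin's axis at z = 67 mm, midway between the two buttons (each 18 mm wide along x, z = 51 to 83 mm): 34 mm across them along y when out, 26 mm when both are squeezed right in (4 mm each, 12 N each; a 40 N grip across them does it and holds the pin)
- pin_flange (a point): on the pin's axis at the underside of its flange, z = 44 mm of the pin. With the washer fully down it is 4 mm above the upper plate; let go there and the washer lifts the pin about 2 mm until its balls catch, locked; not locked, the washer lifts it to about 10 mm
- pin_balls (a point): on the pin's axis at the top of its two lock balls (z = 12 mm; balls 5 mm high, on the +y and -y sides). With the buttons out they stick out to 21 mm across and do not pass the holes; squeezing the buttons draws them inside the shank. With the washer fully down they are 2 mm below the lower plate
- button_a (a joint): travel of the button on the pin's +y face: 0 out, 0.004 m squeezed in
- button_b (a joint): travel of the button on the pin's -y face: 0 out, 0.004 m squeezed in
- plain_pin: another pin in the rack, round head 24 mm across, no buttons: leave it
- tee_pin: another pin in the rack, T-bar head 50 mm long along its x, 78 mm from its nose to the bar's top: leave it
- gouge: bystander: slim gouge lying on the bench, 160 mm long, 16 mm high
- mallet: bystander: hammer lying on the bench
- chisel: bystander: driver lying on the bench
- finial: bystander: turned wooden finial 80 mm tall
- oil: bystander: jar 110 mm tall
- offcut: bystander: wood offcut 90 x 50 x 30 mm
Mind the look-alikes: they are no part of the job. Leave any purple look-alike of the pin alone.

How it is judged:
By the outcome, as a careful person would: the job done as asked, in the order asked, and still so for the second after the job is handed in, with the robot touching nothing.
It also fails if it takes over 58 s, if anything falls off the work surface, if the arm or the gripper's body presses on something with over 40 N, if the wrist force passes 120 N, or if a joint passes its speed limit or range.

## Working session

There is one attempt and no reset: what is moved stays moved. The work goes in short steps, Python scripts to look and compute and a tool call to move; the robot and the scene stay as the last step left them, time stands still between calls to the robot, and variables do not carry over. Pictures are saved under pics/ and viewed, at most 10 in all, crops included, and the job is handed in when it is done.

Besides the shell and the picture viewer there is one more tool, called after "Call:" as name(argument=value, ...) on one line, values as JSON. step_arm: Moves the arm, as the interface text tells. Its arguments: {"type":"object","properties":{"plan":{"type":"array","items":{"type":"number"}},"hand":{"type":"number"},"newtons":{"type":"number"}},"required":["plan"]}

```bash
mkdir -p pics
cat > h.py <<'E'
import numpy as np, cv2
from scipy.spatial.transform import Rotation as R
from workcell import sensors, viewer, env
def grab(n,save=None):
    p=viewer.grab_frame(n)
    if save: cv2.imwrite('pics/'+save,cv2.cvtColor(p['img'],cv2.COLOR_RGB2BGR))
    return p
def camR(p):
    a=np.array(p['attitude'],float)
    return a if a.shape==(3,3) else R.from_euler('xyz',a,degrees=True).as_matrix()
def ray(p,uv):
    d=camR(p)@np.array([(uv[0]-p['cx'])/p['fx'],(uv[1]-p['cy'])/p['fy'],1]); return np.array(p['position'],float),d
def atz(p,uv,z):
    o,d=ray(p,uv); return o+d*(z-o[2])/d[2]
def proj(p,X):
    c=camR(p).T@(np.array(X,float)-p['position']); return [p['fx']*c[0]/c[2]+p['cx'],p['fy']*c[1]/c[2]+p['cy']]
E
python3 - <<'E'
from h import *
np.set_printoptions(precision=1,suppress=True)
H=dict(stand=0,slide_axis=67,batten=111,stand_hole=76,washer_top=87,rack=0,pin=8,pin_grip=75,pin_flange=52,plain_pin=8,tee_pin=8,gouge=0,mallet=0,finial=0,oil=0,offcut=0,chisel=0)
for n in ('top','scene'):
    p=grab(n,n+'0.png'); print(n,p['position'],p['attitude'],p['fx'])
    for k,z in H.items():
        for d in viewer.pinpoint(k,p)[:3]: print(k,round(d['score'],2),np.array(d['location']),atz(p,d['location'],z))
    for k in ('rack','pin','stand'):
        print('box',k,[(round(d['score'],2),d['location']) for d in viewer.boxes_of(k,p)[:3]])
print(sensors.state())
E
```

```text
top [ 379.8   11.2 1272.1] [-171.3   -0.2  -91.1] 371.81789990803236
stand 0.75 [309.5 199.2] [ 551.9 -192.7    0. ]
slide_axis 0.65 [305.1 192. ] [ 566.9 -168.6   67. ]
slide_axis 0.45 [314.4 224.5] [ 459.8 -194.4   67. ]
batten 0.67 [312.6 223.4] [ 460.4 -181.4  111. ]
stand_hole 0.74 [305.4 173.1] [ 628.3 -170.8   76. ]
washer_top 0.37 [301.1 173.6] [ 624.7 -155.    87. ]
washer_top 0.25 [215.1 175.4] [624.  124.6  87. ]
rack 0.9 [208.5 197.9] [563.1 156.    0. ]
pin 0.69 [184.9 247.8] [394.  234.7   8. ]
pin 0.52 [203.6 250.7] [383.1 171.9   8. ]
pin 0.51 [206.8 217.5] [494.7 161.    8. ]
pin_grip 0.67 [180.7 249.2] [389.1 236.2  75. ]
pin_grip 0.64 [373.9 225.8] [ 451.3 -384.5   75. ]
pin_grip 0.58 [202. 217.] [490.5 168.6  75. ]
pin_flange 0.74 [300.3 171.5] [ 639.1 -157.6   52. ]
pin_flange 0.68 [306.6 195.7] [ 556.8 -175.3   52. ]
pin_flange 0.67 [202.6 250.2] [384.7 169.6  52. ]
plain_pin 0.44 [146.7 182.9] [618.4 368.1   8. ]
plain_pin 0.42 [213.4 178.4] [629.8 138.1   8. ]
tee_pin 0.58 [206.7 195.2] [571.5 161.3   8. ]
gouge 0.56 [252.6 196.6] [564.7   3.7   0. ]
mallet 0.
[... 1713 characters left out ...]
.61 [368.6 209.5] [615.3 359.6   0. ]
offcut 0.95 [102.1 265.8] [ 620.3 -362.6    0. ]
chisel 0.89 [ 80.4 224.6] [ 448.4 -415.1    0. ]
box rack [(0.77, [297.5, 213.7]), (0.21, [288.5, 177.3])]
box pin [(0.59, [290.2, 175.2]), (0.53, [277.9, 159.6]), (0.51, [299.5, 161.4])]
box stand [(0.87, [178.7, 222.3])]
{'time_s': 2.1, 'qpos': array([75.2, 18.3, 89.6,  0. , 72. , -1.1]), 'qvel': array([ 0. ,  0. , -0. ,  0.1, -0. ,  0.1]), 'effort': array([ -0. , -41.2, -23.2,   0.1,   0. ,   0. ]), 'ee_pos': array([136. , 558.7, 228. ]), 'ee_rot': array([180. ,  -0. , 166.3]), 'force': array([-0. ,  0.8, -0.6]), 'torque': array([-0.,  0.,  0.]), 'gripper_force': 0.0, 'gripper_width': 91.56013330757936}
```

View pics/top0.png

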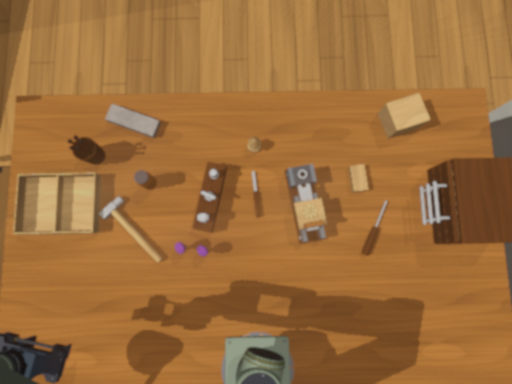

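View pics/scene0.png

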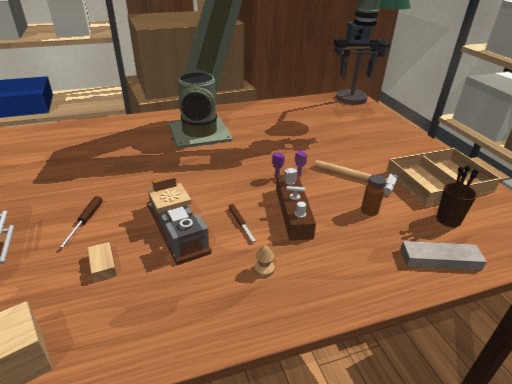

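The top view shows the rack at (211,197). The ball-lock pin is probably at (202,217), the tee pin at (208,197) and the plain pin at (213,174). The purple look-alikes are at (180,248) and (202,251), and the stand is at (307,203) with its clevis at (303,174). The scene view agrees. Next I'll get the wrist camera offset.

```bash
cat >> h.py <<'E'
def tool(target,yaw=None):
    s=sensors.state(); M=R.from_euler('xyz',s['ee_rot'],degrees=True)
    d=M.inv().apply(np.array(target,float)-s['ee_pos'])/10
    w=None
    if yaw is not None: w=(M.inv()*R.from_euler('xyz',[180,0,yaw],degrees=True)).as_rotvec()
    print('shift cm',d.round(2),'turn',None if w is None else w.round(3)); return d,w
E
python3 - <<'E'
from h import *
p=grab('wrist'); s=sensors.state(); M=R.from_euler('xyz',s['ee_rot'],degrees=True)
print(p['fx'],M.inv().apply(p['position']-s['ee_pos']),(M.inv().as_matrix()@camR(p)).round(2))
tool([480,100,300]); tool([480,100,300],98)
E
```

```text
314.6359711029549 [  78.62236006    0.18349698 -157.78834383] [[ 0.   -0.96 -0.28]
 [ 1.    0.   -0.  ]
 [ 0.   -0.28  0.96]]
shift cm [-44.27 -36.43  -7.2 ] turn None
shift cm [-44.27 -36.43  -7.2 ] turn [ 0.    -0.     1.192]
```

Call:
step_arm(plan=[-2.95, -2.43, -0.48, 0, 0, 0, -2.95, -2.43, -0.48, 0, 0, 0, -2.95, -2.43, -0.48, 0, 0, 0, -2.95, -2.43, -0.48, 0, 0, 0, -2.95, -2.43, -0.48, 0, 0, 0])

```text
time_s: 2.57
ee_pos: [251.2, 404.3, 252.2]
ee_rot: [180.0, 0.0, 166.4]
force: [1.3, 0.9, 0.2]
gripper_width: 91.1
gripper_force: 0.0
```

Call:
step_arm(plan=[-2.95, -2.43, -0.48, 0, 0, 0, -2.95, -2.43, -0.48, 0, 0, 0, -2.95, -2.43, -0.48, 0, 0, 0, -2.95, -2.43, -0.48, 0, 0, 0, -2.95, -2.43, -0.48, 0, 0, 0])

```text
time_s: 2.98
ee_pos: [365.9, 251.2, 276.5]
ee_rot: [180.0, 0.0, 166.3]
force: [2.5, 0.5, -0.4]
gripper_width: 91.3
gripper_force: 0.0
```

Call:
step_arm(plan=[-2.95, -2.43, -0.48, 0, 0, 0.12, -2.95, -2.43, -0.48, 0, 0, 0.12, -2.95, -2.43, -0.48, 0, 0, 0.12, -2.95, -2.43, -0.48, 0, 0, 0.12, -2.95, -2.43, -0.48, 0, 0, 0.12])

```text
time_s: 3.4
ee_pos: [440.0, 77.8, 300.2]
ee_rot: [180.0, 0.0, 131.6]
force: [1.4, 0.2, 0.2]
gripper_width: 91.1
gripper_force: 0.0
```

Call:
step_arm(plan=[0, 0, 0, 0, 0, 0.12, 0, 0, 0, 0, 0, 0.12, 0, 0, 0, 0, 0, 0.12, 0, 0, 0, 0, 0, 0.12, 0, 0, 0, 0, 0, 0.12])

```text
time_s: 3.82
ee_pos: [439.0, 79.3, 300.0]
ee_rot: [180.0, -0.0, 97.2]
force: [-0.2, 0.4, -0.5]
gripper_width: 90.9
gripper_force: 0.0
```

```bash
cat > m.py <<'E'
from h import *
np.set_printoptions(precision=1,suppress=True)
def look(save,H):
    p=grab('wrist',save); s=sensors.state(); print(s['time_s'],s['ee_pos'],s['ee_rot'],s['qpos'],s['force'])
    for k,z in H.items():
        for d in viewer.pinpoint(k,p)[:3]: print(k,round(d['score'],2),np.array(d['location']),atz(p,d['location'],z))
    return p
E
python3 - <<'E'
from m import *
look('w1.png',dict(rack=0,pin_grip=75,pin_flange=52,plain_pin=8,tee_pin=8,washer_top=87,stand_hole=76,batten=111))
E
```

```text
3.8667 [439.   79.4 300. ] [180.  -0.  97.] [ 8.8  4.1 97.5  0.  78.3  1.8] [-0.4  0.2 -0.1]
rack 0.82 [344.  121.1] [561.8 149.    0. ]
rack 0.53 [305.2 104.3] [503.1 164.7   0. ]
pin_grip 0.91 [304.3 104.4] [489.9 163.2  75. ]
pin_grip 0.85 [231.5  18.5] [395.6 242.2  75. ]
pin_grip 0.68 [212.6  89.6] [381.9 166.1  75. ]
pin_flange 0.86 [218.4  89.4] [386.1 167.8  52. ]
pin_flange 0.84 [300.7 104.3] [489.1 163.1  52. ]
pin_flange 0.64 [229.6  23.5] [392.  241.9  52. ]
plain_pin 0.95 [393.9 141.5] [635.6 130.2   8. ]
tee_pin 0.81 [346.9 122.7] [563.9 147.5   8. ]
tee_pin 0.48 [437.1 236.2] [738.3  -3.7   8. ]
washer_top 0.3 [350.3 331.3] [ 604.4 -131.1   87. ]
```

View pics/w1.png

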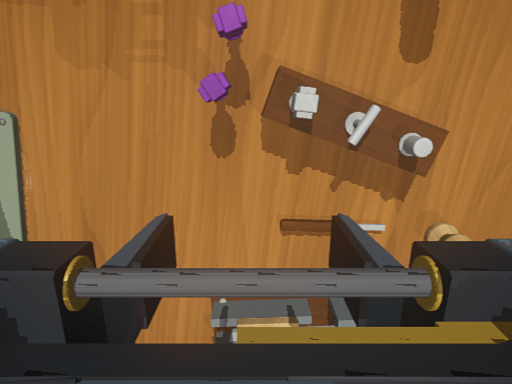

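The ball-lock pin, with its block head, is at (305,103) in this wrist view. The tee pin is at (362,125) and the plain pin at (416,146). Next I'll look at the stand.

Call:
step_arm(plan=[-3.9, 0.5, 0, 0, 0, 0, -3.9, 0.5, 0, 0, 0, 0, -3.9, 0.5, 0, 0, 0, 0, -3.9, 0.5, 0, 0, 0, 0, -3.9, 0.5, 0, 0, 0, 0])

```text
time_s: 4.68
ee_pos: [489.7, -112.2, 300.1]
ee_rot: [180.0, -0.0, 97.6]
force: [0.3, 0.9, 0.3]
gripper_width: 91.3
gripper_force: 0.0
```

Call:
step_arm(plan=[-3.9, 0.5, 0, 0, 0, 0, -3.9, 0.5, 0, 0, 0, 0, -3.9, 0.5, 0, 0, 0, 0, -3.9, 0.5, 0, 0, 0, 0, 0, 0, 0, 0, 0, 0], hand=0.2)

```text
time_s: 5.1
ee_pos: [531.0, -268.9, 298.4]
ee_rot: [-180.0, 0.2, 97.3]
force: [-0.3, 1.0, 0.4]
gripper_width: 60.7
gripper_force: 0.0
```

Run:
```python
from m import *
look('w2.png',dict(stand=0,slide_axis=67,washer_top=87,stand_hole=76,batten=111))
```

```text
5.15 [ 530.2 -265.6  298.6] [-179.9   -0.    97.4] [-27.7  18.1  79.9  -0.   82.1 -35.1] [ 0.4  0.6 -0.8]
stand 0.9 [278.1  88.6] [ 553.9 -168.7    0. ]
slide_axis 0.91 [286.1  87.2] [ 558.1 -169.1   67. ]
washer_top 0.78 [349.   87.5] [ 625.6 -161.6   87. ]
stand_hole 0.66 [343.  84.] [ 621.1 -157.9   76. ]
stand_hole 0.2 [349.2  83.9] [ 628.1 -156.9   76. ]
batten 0.7 [188.1  86.4] [ 452.7 -183.8  111. ]
```

View pics/w2.png

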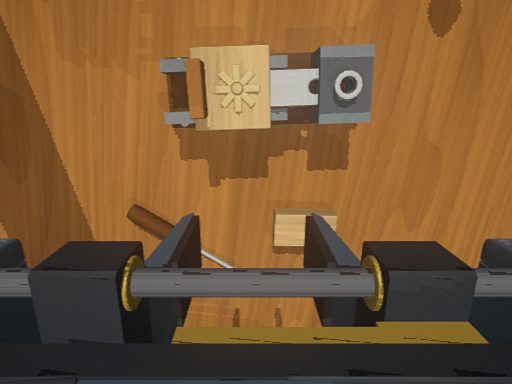

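Wrist view: washer at (349,85), tongue hole partly showing at (313,87), and the batten's rear upper edge at about (189,87). That puts the tongue about 38 mm short of the stop. I'll move the closed fingers behind the batten.

Call:
step_arm(plan=[1.8, -2.2, 1.95, 0, 0, 0, 1.8, -2.2, 1.95, 0, 0, 0, 1.8, -2.2, 1.95, 0, 0, 0, 1.8, -2.2, 1.95, 0, 0, 0, 1.8, -2.2, 1.95, 0, 0, 0], hand=0, newtons=20)

```text
time_s: 5.82
ee_pos: [407.5, -185.8, 202.1]
ee_rot: [179.9, 0.0, 97.7]
force: [0.6, -0.4, -0.8]
gripper_width: 3.3
gripper_force: 0.0
```

Call:
step_arm(plan=[0, 0, 3, 0, 0, 0, 0, 0, 3, 0, 0, 0, 0, 0, 2.4, 0, 0, 0, 0, 0, 1, 0, 0, 0, 0, 0, 0, 0, 0, 0])

```text
time_s: 6.23
ee_pos: [407.1, -185.8, 106.7]
ee_rot: [-179.8, -0.2, 97.7]
force: [0.0, -0.1, -0.9]
gripper_width: 0.4
gripper_force: 0.0
```

Run:
```python
from m import *
s=sensors.state(); print(s['ee_pos'],s['ee_rot'],s['force'],s['gripper_width'],s['gripper_force'])
tool([452.7-.991*16,-183.8-.13*16,106],97.6)
p=grab('scene'); b=viewer.pinpoint('batten',p)[:2]; print([(d['score'],d['location'],atz(p,d['location'],111)) for d in b])
print('tip',proj(p,s['ee_pos']+[0,0,-14]))
```

```text
[ 407.1 -185.8  106.7] [-179.8   -0.2   97.7] [ 0.  -0.1 -0.9] 0.40697872798364537 0.0
shift cm [-0.4  3.   0.1] turn [-0. -0.  0.]
[(0.65, [163.5, 176.6], array([ 451.7, -185.5,  111. ]))]
tip [np.float64(161.94202929453905), np.float64(173.75463941639967)]
```

Call:
step_arm(plan=[-0.4, 0.8, 0, 0, 0, 0, 0, 0.8, 0, 0, 0, 0, 0, 0.6, 0, 0, 0, 0, 0, 0.4, 0, 0, 0, 0, 0, 0.4, 0, 0, 0, 0])

```text
time_s: 6.75
ee_pos: [440.1, -187.7, 108.7]
ee_rot: [180.0, 0.0, 97.6]
force: [-0.2, -0.3, 0.5]
gripper_width: 0.8
gripper_force: 0.0
```

Call:
step_arm(plan=[0, 0.4, 0, 0, 0, 0, 0, 0.4, 0, 0, 0, 0, 0, 0.4, 0, 0, 0, 0])

```text
time_s: 7.0
ee_pos: [448.9, -186.2, 108.4]
ee_rot: [-179.7, -0.0, 97.6]
force: [-7.1, -1.8, 5.1]
gripper_width: 0.5
gripper_force: 3.8
```

Call:
step_arm(plan=[0, 0.4, 0.03, 0, 0, 0, 0, 0.4, 0.03, 0, 0, 0, 0, 0.4, 0.03, 0, 0, 0])

```text
time_s: 7.25
ee_pos: [460.5, -184.3, 107.4]
ee_rot: [-179.7, -0.1, 97.6]
force: [-7.3, -1.5, 6.3]
gripper_width: 0.9
gripper_force: 3.9
```

Call:
step_arm(plan=[0, 0.3, 0, 0, 0, 0, 0, 0.3, 0, 0, 0, 0, 0, 0.3, 0, 0, 0, 0])

```text
time_s: 7.5
ee_pos: [469.3, -182.9, 107.4]
ee_rot: [-179.6, -0.1, 97.6]
force: [-5.5, 0.0, 5.5]
gripper_width: 0.6
gripper_force: 3.7
```

Call:
step_arm(plan=[0, 0.2, 0, 0, 0, 0, 0, 0.2, 0, 0, 0, 0])

```text
time_s: 7.67
ee_pos: [473.3, -182.3, 107.4]
ee_rot: [-179.7, -0.1, 97.6]
force: [-6.3, 0.4, 5.9]
gripper_width: 0.4
gripper_force: 3.5
```

Call:
step_arm(plan=[0, 0.2, 0, 0, 0, 0, 0, 0.2, 0, 0, 0, 0])

```text
time_s: 7.83
ee_pos: [473.9, -182.1, 107.3]
ee_rot: [-179.2, -0.2, 97.7]
force: [-18.7, -3.7, 14.3]
gripper_width: 0.3
gripper_force: 10.3
```

Call:
step_arm(plan=[0, 0.15, 0, 0, 0, 0, 0, 0.1, 0, 0, 0, 0])

```text
time_s: 8.0
ee_pos: [473.9, -182.1, 107.3]
ee_rot: [-178.9, -0.2, 97.8]
force: [-22.7, -6.3, 17.6]
gripper_width: 0.4
gripper_force: 12.6
```

The stop is felt: at x ≈ 474 the force jumped while the motion ended. I'll back off, lift clear and check the alignment.

Call:
step_arm(plan=[0, -0.5, 0, 0, 0, 0, 0, -1.5, 0, 0, 0, 0, 0, -1, -2.5, 0, 0, 0, 0, -1, -3.5, 0, 0, 0, 0, 0, -4, 0, 0, 0], hand=6)

```text
time_s: 8.42
ee_pos: [439.7, -186.6, 207.0]
ee_rot: [-179.7, -0.2, 97.5]
force: [1.0, -0.7, -0.3]
gripper_width: 30.9
gripper_force: 0.0
```

Call:
step_arm(plan=[-2, 3, -2, 0, 0, 0, -2, 3, -2, 0, 0, 0, -2, 3, -1, 0, 0, 0, -2, 3, 0, 0, 0, 0, 0, 0, 0, 0, 0, 0])

```text
time_s: 8.83
ee_pos: [577.6, -253.4, 256.5]
ee_rot: [179.8, 0.1, 97.5]
force: [-0.1, 0.8, -0.3]
gripper_width: 59.9
gripper_force: 0.0
```

Run:
```python
from m import *
p=look('w3.png',dict(slide_axis=67,washer_top=87,stand_hole=76,batten=111))
im=cv2.cvtColor(p['img'],cv2.COLOR_RGB2BGR); cv2.imwrite('pics/w3b.png',cv2.resize(im[:260],None,fx=1.5,fy=1.5,interpolation=cv2.INTER_CUBIC))
```

```text
8.8833 [ 574.4 -251.8  256. ] [-180.    -0.    97.5] [-24.7  22.3  79.6   0.   78.2 -32.3] [-1.   0.6 -0.8]
slide_axis 0.57 [239.6  91.8] [ 553.4 -166.6   67. ]
washer_top 0.78 [311.1  93.6] [ 624.7 -159.4   87. ]
stand_hole 0.73 [306.4  93.1] [ 621.8 -159.    76. ]
batten 0.84 [158.5 101. ] [ 481.8 -185.6  111. ]
batten 0.3 [312.2  93.4] [ 621.3 -160.3  111. ]
```

View pics/w3b.png

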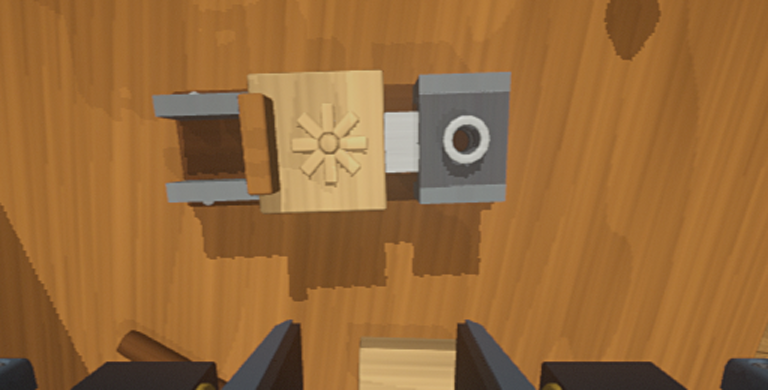

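The crop shows the washer centre at (466,140), i.e. (311,93) in the full frame, with an open hole through it. The batten is at stand x ≈ -72, inside its range at the stop, so the panel is home. Now to the rack.

Call:
step_arm(plan=[3.8, -0.44, 0, 0, 0, 0, 3.8, -0.44, 0, 0, 0, 0, 3.8, -0.44, 0, 0, 0, 0, 3.8, -0.44, 0, 0, 0, 0, 3.8, -0.44, 0, 0, 0, 0])

```text
time_s: 9.5
ee_pos: [523.3, -63.6, 258.0]
ee_rot: [180.0, -0.0, 97.5]
force: [0.9, 0.4, 1.0]
gripper_width: 60.2
gripper_force: 0.0
```

Call:
step_arm(plan=[3.8, -0.44, 0, 0, 0, 0, 3.8, -0.44, 0, 0, 0, 0, 3.8, -0.44, 0, 0, 0, 0, 3.8, -0.44, 0, 0, 0, 0, 0, 0, 0, 0, 0, 0])

```text
time_s: 9.92
ee_pos: [484.7, 88.3, 258.2]
ee_rot: [180.0, -0.2, 97.9]
force: [0.5, -0.3, 0.2]
gripper_width: 60.1
gripper_force: 0.0
```

Run:
```python
from m import *
p=look('w4.png',dict(rack=0,pin=8,pin_grip=75,pin_flange=52,plain_pin=8,tee_pin=8))
print([(round(d['score'],2),d['location']) for d in viewer.boxes_of('pin',p)],proj(p,[490,163,75]))
u,v=map(int,proj(p,[490,163,75])); u=max(u,90);v=max(v,70)
im=cv2.cvtColor(p['img'],cv2.COLOR_RGB2BGR); print(u-90,v-70); cv2.imwrite('pics/w4b.png',cv2.resize(im[v-70:v+70,u-90:u+90],None,fx=4,fy=4,interpolation=cv2.INTER_CUBIC))
```

```text
9.9667 [485.7  85.6 258.2] [180.   -0.   97.9] [ 8.6  9.8 96.9  0.  73.3  0.8] [-0.  -0.8  0.5]
rack 0.94 [318.1 129.7] [563.3 145.6   0. ]
pin 0.91 [263.9 106.7] [488.9 164.4   8. ]
pin 0.87 [180.5  92.9] [384.4 166.5   8. ]
pin 0.65 [195.8  33.2] [397.1 236.    8. ]
pin_grip 0.92 [265.1 106.2] [487.6 165.3  75. ]
pin_grip 0.85 [168.4  93. ] [386.6 164.5  75. ]
pin_grip 0.82 [183.5  12. ] [396.2 241.3  75. ]
pin_flange 0.89 [171.4  88.7] [383.7 169.4  52. ]
pin_flange 0.67 [266.1 106.1] [489.6 165.5  52. ]
pin_flange 0.66 [186.1  17.9] [394.1 241.3  52. ]
plain_pin 0.74 [372.1 151.5] [636.6 128.3   8. ]
tee_pin 0.61 [318.7 128. ] [561.9 148.2   8. ]
[(0.98, [184.2, 14.4]), (0.91, [167.4, 89.1]), (0.81, [266.9, 107.9])] [np.float64(267.0719018328874), np.float64(108.74190332311237)]
177 38
```

View pics/w4b.png

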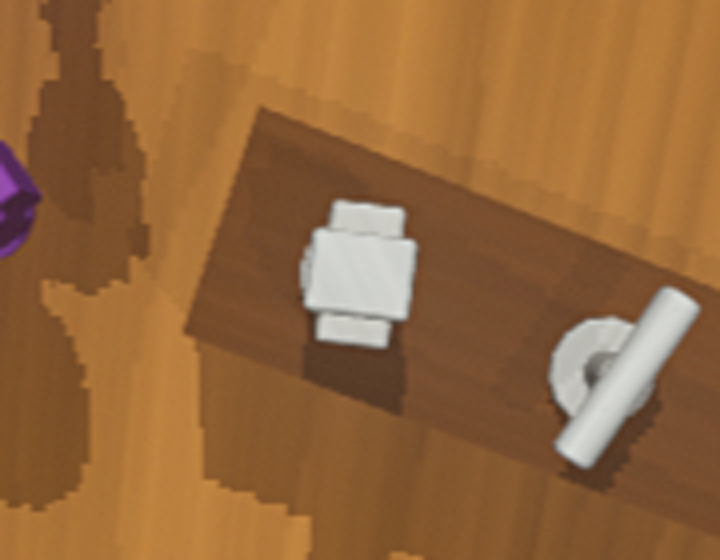

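The crop shows the pin's head top face centred at (361,275), with buttons at (368,215) and (353,332). So the button axis heads about 90.6° in the world and the gripper needs yaw ≈ 180.6. The tee pin is to its right at (610,375).

Call:
step_arm(plan=[3.9, 0.7, 0, 0, 0, 0, 3.9, 0.7, 0, 0, 0, 0, 0, 0, 1, 0, 0, -0.12, 0, 0, 1, 0, 0, -0.12, 0, 0, 1, 0, 0, -0.12])

```text
time_s: 10.73
ee_pos: [491.9, 162.1, 227.0]
ee_rot: [180.0, 0.0, 118.5]
force: [1.2, -0.6, -0.5]
gripper_width: 59.8
gripper_force: 0.0
```

Call:
step_arm(plan=[0, 0, 1, 0, 0, -0.12, 0, 0, 1, 0, 0, -0.12, 0, 0, 0, 0, 0, -0.12, 0, 0, 0, 0, 0, -0.12, 0, 0, 0, 0, 0, -0.12])

```text
time_s: 11.15
ee_pos: [491.8, 161.3, 207.1]
ee_rot: [-180.0, -0.0, 152.8]
force: [-0.4, 0.7, -0.1]
gripper_width: 59.9
gripper_force: 0.0
```

Call:
step_arm(plan=[0, 0, 0, 0, 0, -0.12, 0, 0, 0, 0, 0, -0.12, 0, 0, 0, 0, 0, -0.12, 0, 0, 0, 0, 0, -0.12, 0, 0, 0, 0, 0, 0])

```text
time_s: 11.57
ee_pos: [491.9, 161.3, 207.4]
ee_rot: [-180.0, -0.0, -179.9]
force: [-0.3, 0.1, 0.2]
gripper_width: 59.8
gripper_force: 0.0
```

Run:
```python
from m import *
p=look('w5.png',dict(pin=8,pin_grip=75,pin_flange=52))
tool([488.5,165,200],180.6)
im=cv2.cvtColor(p['img'],cv2.COLOR_RGB2BGR)
q=[proj(p,[488.5+a,165+b,93]) for a,b in ((13,13),(13,-13),(-13,-13),(-13,13))]; print(q)
cv2.polylines(im,[np.int32(q)],True,(0,0,255),1)
u,v=np.int32(np.mean(q,0)); u0,v0=max(u-100,0),max(v-75,0); print(u0,v0)
cv2.imwrite('pics/w5b.png',cv2.resize(im[v0:v0+150,u0:u0+200],None,fx=4,fy=4,interpolation=cv2.INTER_CUBIC))
```

```text
11.6167 [491.8 161.4 207.4] [-180.    -0.   179.8] [ 16.9  14.   98.9   0.   67.1 -73. ] [ 0.1 -0.5 -0.6]
pin 0.98 [325.6  82. ] [391.6 240.1   8. ]
pin 0.83 [258.9  75. ] [384.6 168.5   8. ]
pin 0.67 [257.8 171.1] [489.1 168.1   8. ]
pin_grip 0.81 [341.1  77.4] [391.9 238.5  75. ]
pin_grip 0.66 [256.   66.7] [383.3 164.7  75. ]
pin_grip 0.59 [255.8 185.3] [488.7 165.   75. ]
pin_flange 0.9 [259.4  72. ] [385.6 168.1  52. ]
pin_flange 0.89 [256.2 180.4] [489.5 165.7  52. ]
pin_flange 0.86 [336.   79.8] [392.3 240.   52. ]
shift cm [0.3 0.3 0.8] turn [ 0. -0. -0.]
[[np.float64(270.20801476870884), np.float64(203.96208619620154)], [np.float64(241.60094487671083), np.float64(203.90522219553364)], [np.float64(241.38671917344362), np.float64(175.97215883448862)], [np.float64(270.7310923034113), np.float64(176.0303849284601)]]
155 114
```

View pics/w5b.png

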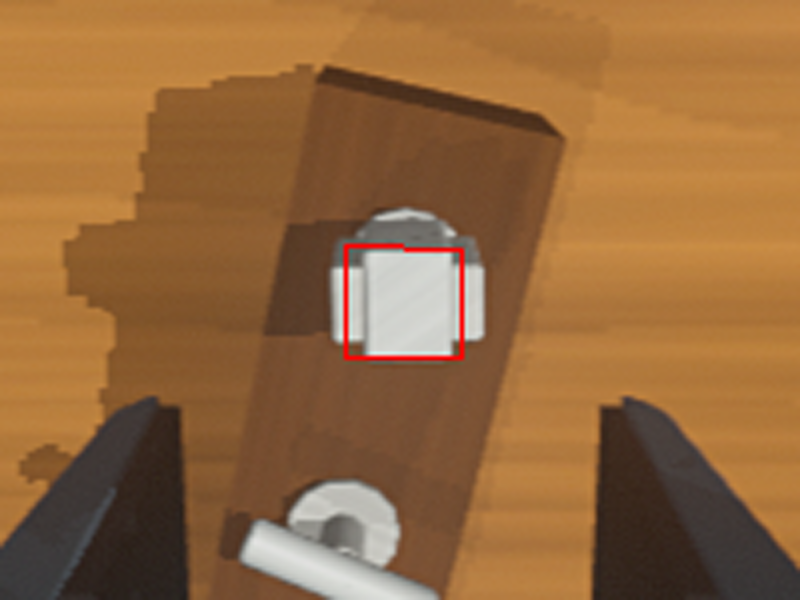

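The projected head outline matches the pin's head to about 1 mm, and the buttons face the jaws. Going down to grasp.

Call:
step_arm(plan=[0.29, 0.45, 3, 0, 0, 0, 0, 0, 4, 0, 0, 0, 0, 0, 4, 0, 0, 0, 0, 0, 1.8, 0, 0, 0, 0, 0, 0.6, 0, 0, 0], hand=6)

```text
time_s: 12.18
ee_pos: [486.2, 165.8, 70.2]
ee_rot: [-179.9, -0.4, 180.0]
force: [0.9, 0.8, -0.4]
gripper_width: 60.1
gripper_force: 0.0
```

Call:
step_arm(plan=[0, 0, 0, 0, 0, 0, 0, 0, 0, 0, 0, 0, 0, 0, 0, 0, 0, 0, 0, 0, 0, 0, 0, 0, 0, 0, 0, 0, 0, 0], hand=2, newtons=40)

```text
time_s: 12.6
ee_pos: [489.7, 166.8, 75.2]
ee_rot: [180.0, 0.2, -179.9]
force: [-0.2, -2.0, 4.9]
gripper_width: 29.7
gripper_force: 7.8
```

Call:
step_arm(plan=[0, 0, 0, 0, 0, 0, 0, 0, 0, 0, 0, 0, 0, 0, 0, 0, 0, 0])

```text
time_s: 12.85
ee_pos: [489.7, 166.8, 75.3]
ee_rot: [180.0, 0.2, -179.9]
force: [-0.4, -0.7, 7.0]
gripper_width: 24.1
gripper_force: 40.0
```

Call:
step_arm(plan=[0, 0, -0.5, 0, 0, 0, 0, 0, -1.5, 0, 0, 0, 0, 0, -3.5, 0, 0, 0, 0, 0, -4, 0, 0, 0, 0, 0, -4, 0, 0, 0])

```text
time_s: 13.27
ee_pos: [487.6, 166.5, 209.7]
ee_rot: [-180.0, -0.1, -179.9]
force: [1.6, 0.8, -1.2]
gripper_width: 24.2
gripper_force: 40.0
```

Call:
step_arm(plan=[0, 0, -1.5, 0, 0, 0, 0, 0, 0, 0, 0, 0, 0, 0, 0, 0, 0, 0])

```text
time_s: 13.52
ee_pos: [488.4, 166.7, 223.9]
ee_rot: [180.0, 0.1, -179.9]
force: [-0.2, 0.5, -1.8]
gripper_width: 23.8
gripper_force: 40.0
```

Run:
```python
from m import *
s=sensors.state(); print(s['ee_pos'],s['ee_rot'],s['force'],s['gripper_width'],s['gripper_force'])
p=grab('scene'); T=s['ee_pos']
for k in ('pin','pin_grip','pin_flange','pin_balls'):
  for d in viewer.pinpoint(k,p)[:3]:
    # intersect with vertical plane facing camera through TCP
    o,r=ray(p,d['location']); n=np.array([o[0]-T[0],o[1]-T[1],0]); t=((T-o)@n)/(r@n); print(k,round(d['score'],2),d['location'],o+r*t)
im=cv2.cvtColor(p['img'],cv2.COLOR_RGB2BGR); u,v=map(int,proj(p,T-[0,0,40])); print(u,v,proj(p,T))
cv2.imwrite('pics/s6.png',cv2.resize(im[v-60:v+60,u-80:u+80],None,fx=5,fy=5,interpolation=cv2.INTER_CUBIC))
```

```text
[488.4 166.7 223.9] [ 180.     0.1 -179.9] [-0.2  0.5 -1.8] 23.843323958939685 39.979487657547
pin 0.62 [294.1, 151.7] [489.5 168.9 150.6]
pin 0.54 [294.1, 175.2] [492.2 174.6  74.5]
pin 0.48 [274.2, 175.8] [467.4 123.5  66.5]
pin_grip 0.68 [294.6, 128.7] [487.5 165.  219.5]
pin_grip 0.66 [282.8, 161.3] [476.8 142.9 117.1]
pin_grip 0.63 [299.6, 156.9] [496.6 183.7 135.7]
pin_flange 0.76 [278.9, 165.8] [472.4 133.9 101.4]
pin_flange 0.68 [293.7, 136.1] [487.3 164.4 197.7]
pin_flange 0.49 [299.6, 161.7] [497.2 185.  120.4]
pin_balls 0.76 [290.4, 146.6] [484.5 158.7 165.4]
pin_balls 0.61 [276.1, 174.5] [469.7 128.2  71.5]
pin_balls 0.59 [298.5, 172.1] [497.2 185.   86.1]
294 140 [np.float64(295.4842835432461), np.float64(127.2333043694731)]
```

View pics/s6.png

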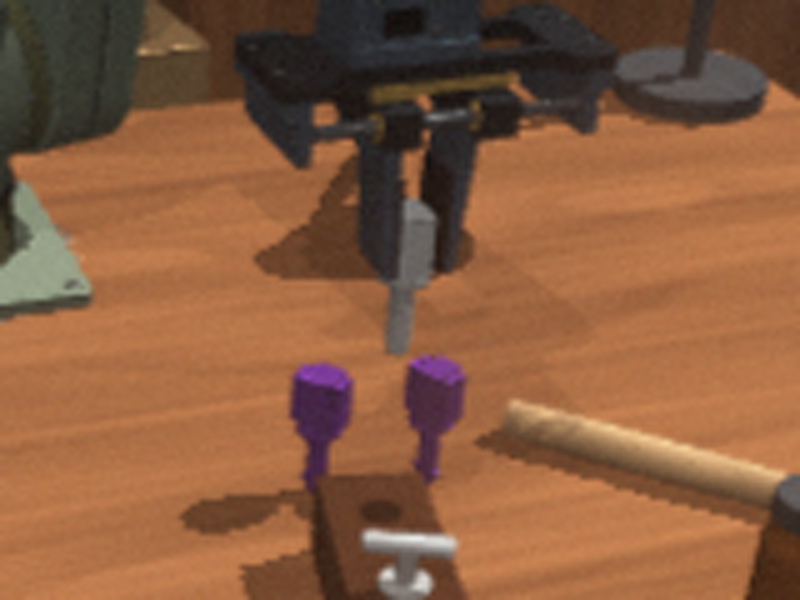

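Run:
```python
from m import *
s=sensors.state(); T=s['ee_pos']
p=grab('scene')
for z in (-67.3,-55,-40,-27,-23,0,17.7): print(z,np.array(proj(p,T+[0,0,z])))
im=p['img'].astype(int)
for v in range(118,153):
    r=im[v,282:310]; m=(r.max(1)-r.min(1)<28)&(r.mean(1)>85)
    x=np.where(m)[0]+282
    print(v,(x.min(),x.max(),x.mean().round(1)) if len(x) else None)
w=grab('wrist','w6.png')
for k in ('pin','pin_grip','pin_flange','pin_balls'):
    print(k,[(round(d['score'],2),np.round(d['location'])) for d in viewer.pinpoint(k,w)[:2]])
for z in (-67.3,-55,-23,0): print(z,np.array(proj(w,T+[0,0,z])))
```

```text
-67.3 [293.1 150.3]
-55 [293.5 146.3]
-40 [293.9 141.4]
-27 [294.3 137.1]
-23 [294.5 135.7]
0 [295.2 127.9]
17.7 [295.8 121.7]
118 None
119 None
120 None
121 (np.int64(295), np.int64(297), np.float64(296.0))
122 (np.int64(295), np.int64(299), np.float64(297.0))
123 (np.int64(294), np.int64(299), np.float64(296.5))
124 (np.int64(294), np.int64(300), np.float64(297.0))
125 (np.int64(295), np.int64(300), np.float64(297.5))
126 (np.int64(295), np.int64(300), np.float64(297.5))
127 (np.int64(294), np.int64(299), np.float64(296.5))
128 (np.int64(294), np.int64(299), np.float64(296.5))
129 (np.int64(294), np.int64(299), np.float64(296.5))
130 (np.int64(294), np.int64(299), np.float64(296.5))
131 (np.int64(294), np.int64(299), np.float64(296.5))
132 (np.int64(294), np.int64(299), np.float64(296.5))
133 (np.int64(294), np.int64(299), np.float64(296.5))
134 (np.int64(294), np.int64(299), np.float64(296.5))
135 (np.int64(294), np.int64(299), np.float64(296.5))
136 (np.int64(293), np.int64(298), np.float64(295.5))
137 (np.int64(292), np.int64(298), np.float64(295.0))
138 (np.int64(294), np.int64
[... 331 characters left out ...]
np.float64(293.5))
145 (np.int64(291), np.int64(294), np.float64(292.5))
146 (np.int64(291), np.int64(294), np.float64(292.5))
147 (np.int64(291), np.int64(294), np.float64(292.5))
148 (np.int64(291), np.int64(294), np.float64(292.5))
149 (np.int64(291), np.int64(294), np.float64(292.5))
150 (np.int64(291), np.int64(293), np.float64(292.0))
151 None
152 None
pin [(0.85, array([254.,  81.])), (0.68, array([318.,  91.]))]
pin_grip [(0.93, array([251., 250.])), (0.6, array([335.,  86.]))]
pin_flange [(0.86, array([328.,  89.])), (0.76, array([252., 233.]))]
pin_balls [(0.87, array([251., 216.])), (0.6, array([321.,  91.]))]
-67.3 [251.8 210.8]
-55 [251.7 216.4]
-23 [251.6 234.1]
0 [251.5 250.6]
```

View pics/w6.png

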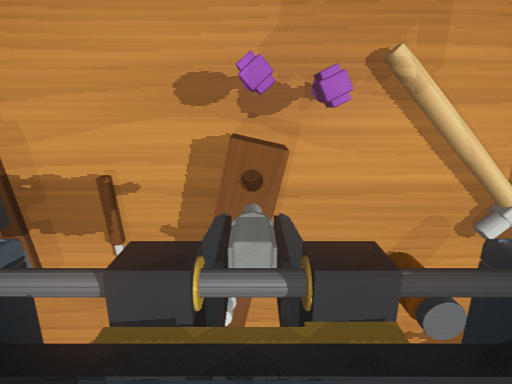

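The wrist view shows the pin held upright: the detected balls at (251,216) and flange at (252,233) lie within a pixel of the projection, so the nose is 67 mm below the TCP. Its empty bore is at (252,180). Now to the stand.

Call:
step_arm(plan=[-1.2, -2.2, 0, 0, 0, 0, -1.8, -3.3, 0, 0, 0, 0, -1.8, -3.3, 0, 0, 0, 0, -1.8, -3.3, 0, 0, 0, 0, -1.8, -3.3, 0, 0, 0, 0])

```text
time_s: 14.48
ee_pos: [573.4, 11.3, 223.6]
ee_rot: [180.0, 0.0, -179.9]
force: [1.2, -0.1, -1.5]
gripper_width: 24.2
gripper_force: 40.0
```

Call:
step_arm(plan=[-1.8, -3.3, 0, 0, 0, 0, -1.8, -3.3, 0, 0, 0, 0, -1.8, -3.3, 0, 0, 0, 0, -1.8, -3.3, 0, 0, 0, 0, -1.8, -3.3, 0, 0, 0, 0])

```text
time_s: 14.9
ee_pos: [663.6, -154.0, 223.3]
ee_rot: [180.0, -0.0, -179.9]
force: [-0.7, 0.6, -2.2]
gripper_width: 23.9
gripper_force: 40.0
```

Call:
step_arm(plan=[-0.5, -0.8, 0.5, 0, 0, 0, 0, 0, 0, 0, 0, 0, 0, 0, 0, 0, 0, 0])

```text
time_s: 15.15
ee_pos: [667.4, -159.9, 217.3]
ee_rot: [179.9, -0.1, -180.0]
force: [0.3, 0.6, -1.2]
gripper_width: 24.1
gripper_force: 40.0
```

Run:
```python
from m import *
p=look('w7.png',dict(washer_top=87,stand_hole=76,lower_hole=50,slide_axis=67,batten=111))
T=sensors.state()['ee_pos']
print(viewer.pinpoint('pin_balls',p)[:1],proj(p,T+[0,0,-55.3]))
# washer ring: bright low-saturation blob near expected
im=p['img'].astype(int); u,v=proj(p,[624.5,-160,87]); print(u,v)
m=((im.max(2)-im.min(2)<30)&(im.mean(2)>170)).astype(np.uint8)
n,l,st,c=cv2.connectedComponentsWithStats(m)
for i in range(1,n):
    if st[i,4]>40: print(st[i],c[i],atz(p,c[i],87), 'bboxmid',atz(p,[st[i,0]+st[i,2]/2-.5,st[i,1]+st[i,3]/2-.5],87))
```

```text
15.2 [ 667.3 -159.1  218. ] [ 179.9   -0.1 -179.9] [ -14.4   28.9   74.1    0.1   77.1 -104.5] [-0.5  0.4 -1.2]
washer_top 0.8 [254.5 143. ] [ 623.6 -157.3   87. ]
lower_hole 0.88 [252.6 138.3] [ 623.3 -158.9   50. ]
slide_axis 0.95 [241.6  62.4] [ 553.  -169.1   67. ]
batten 0.42 [373.4 231.7] [700.6 -49.7 111. ]
[{'location': [252.6, 216.6], 'score': 0.85}] [np.float64(253.11493395756875), np.float64(218.04120238454024)]
251.5564186246004 143.95374547905587
[ 223   80   46   32 1102] [245.7  95.9] [ 582.6 -165.2   87. ] bboxmid [ 582.3 -165.3   87. ]
[387  98   9  62 474] [390.8 128.2] [610.4 -34.7  87. ] bboxmid [610.6 -34.4  87. ]
[237 127  33  33 476] [253.2 142.8] [ 623.5 -158.5   87. ] bboxmid [ 623.6 -158.7   87. ]
```

Call:
step_arm(plan=[2.2, 0, 1.5, 0, 0, 0, 2.13, 0.01, 1.5, 0, 0, 0, 0, 0, 1.5, 0, 0, 0, 0, 0, 1.3, 0, 0, 0, 0, 0, 0, 0, 0, 0])

```text
time_s: 15.92
ee_pos: [622.7, -159.1, 158.2]
ee_rot: [179.9, -0.3, -179.9]
force: [-0.6, 0.1, -1.7]
gripper_width: 24.3
gripper_force: 40.0
```

Call:
step_arm(plan=[0, 0, 0, 0, 0, 0, 0, 0, 0, 0, 0, 0])

```text
time_s: 16.08
ee_pos: [625.4, -160.0, 161.6]
ee_rot: [-180.0, 0.1, -179.9]
force: [0.3, 0.7, -1.4]
gripper_width: 24.0
gripper_force: 40.0
```

Run:
```python
from m import *
p=look('w8.png',dict(washer_top=87,stand_hole=76,lower_hole=50))
T=sensors.state()['ee_pos']
print(viewer.pinpoint('pin_balls',p)[:1],viewer.pinpoint('pin',p)[:1],[proj(p,T+[0,0,z]) for z in (-55.3,-67.3)])
im=p['img'].astype(int); print('target px',proj(p,[624,-159,87]))
m=((im.max(2)-im.min(2)<30)&(im.mean(2)>170)).astype(np.uint8)
n,l,st,c=cv2.connectedComponentsWithStats(m)
for i in range(1,n):
    if st[i,4]>40: print(st[i],c[i],'bboxmid',atz(p,[st[i,0]+st[i,2]/2-.5,st[i,1]+st[i,3]/2-.5],87))
```

```text
16.1333 [ 625.6 -160.1  161.8] [-180.     0.1 -179.9] [ -15.4   27.1   85.5    0.    67.2 -105.5] [-0.5  0.2 -1.4]
washer_top 0.91 [256.7 207.3] [ 625.1 -156.2   87. ]
stand_hole 0.7 [250.4 201.9] [ 624.2 -161.2   76. ]
lower_hole 0.56 [253.8 189.6] [ 621.  -158.3   50. ]
[{'location': [250.5, 215.9], 'score': 0.57}] [{'location': [252.3, 213.3], 'score': 0.71}] [[np.float64(251.59054767730626), np.float64(216.0869912066294)], [np.float64(251.62811081204325), np.float64(210.58038656359517)]]
target px [np.float64(253.09294975676124), np.float64(205.98594535707775)]
[ 219  133   53   34 1362] [245.2 149.6] bboxmid [ 580.1 -165.1   87. ]
[405 142  11  67 583] [409.9 174.6] bboxmid [599.1 -40.5  87. ]
[236 188  38  29 344] [258. 198.] bboxmid [ 620.7 -157.9   87. ]
```

Call:
step_arm(plan=[0.16, 0.16, 0.3, 0, 0, 0, 0, 0, 0.4, 0, 0, 0, 0, 0, 0.4, 0, 0, 0, 0, 0, 0, 0, 0, 0])

```text
time_s: 16.72
ee_pos: [622.6, -158.3, 148.3]
ee_rot: [180.0, -0.1, -179.9]
force: [0.4, -0.6, -1.6]
gripper_width: 23.9
gripper_force: 40.0
```

Call:
step_arm(plan=[0, 0, 0.3, 0, 0, 0, 0, 0, 0.3, 0, 0, 0, 0, 0, 0, 0, 0, 0])

```text
time_s: 16.97
ee_pos: [622.9, -158.5, 142.8]
ee_rot: [180.0, -0.1, -179.9]
force: [0.9, 0.3, -0.8]
gripper_width: 24.4
gripper_force: 40.0
```

Call:
step_arm(plan=[-0.1, 0, 0.2, 0, 0, 0, 0, 0, 0.2, 0, 0, 0, 0, 0, 0, 0, 0, 0])

```text
time_s: 17.22
ee_pos: [624.0, -158.4, 139.1]
ee_rot: [180.0, -0.0, -179.9]
force: [0.1, -0.6, -1.8]
gripper_width: 24.2
gripper_force: 40.0
```

Call:
step_arm(plan=[0, 0, 0.2, 0, 0, 0, 0, 0, 0.2, 0, 0, 0, 0, 0, 0, 0, 0, 0])

```text
time_s: 17.47
ee_pos: [624.3, -158.5, 135.2]
ee_rot: [180.0, 0.0, -179.9]
force: [0.6, 0.2, -0.1]
gripper_width: 24.2
gripper_force: 40.0
```

Call:
step_arm(plan=[0, 0, 0.2, 0, 0, 0, 0, 0, 0.2, 0, 0, 0, 0, 0, 0, 0, 0, 0])

```text
time_s: 17.72
ee_pos: [624.3, -158.5, 131.2]
ee_rot: [-180.0, 0.0, -179.9]
force: [1.3, -0.6, -1.4]
gripper_width: 23.7
gripper_force: 40.0
```

Call:
step_arm(plan=[0, 0, 0.2, 0, 0, 0, 0, 0, 0.2, 0, 0, 0, 0, 0, 0, 0, 0, 0])

```text
time_s: 17.97
ee_pos: [624.2, -158.5, 127.2]
ee_rot: [-180.0, 0.0, -179.9]
force: [0.7, -0.3, -2.5]
gripper_width: 23.9
gripper_force: 40.0
```

Call:
step_arm(plan=[0, 0, 0.2, 0, 0, 0, 0, 0, 0.2, 0, 0, 0, 0, 0, 0, 0, 0, 0])

```text
time_s: 18.22
ee_pos: [624.3, -158.5, 123.2]
ee_rot: [180.0, 0.0, -179.9]
force: [1.6, -1.3, -2.5]
gripper_width: 24.3
gripper_force: 40.0
```

Clear through the upper plate and the tongue. Carrying on down.

Call:
step_arm(plan=[0, 0, 0.2, 0, 0, 0, 0, 0, 0.2, 0, 0, 0, 0, 0, 0, 0, 0, 0])

```text
time_s: 18.47
ee_pos: [624.2, -158.5, 119.2]
ee_rot: [180.0, 0.0, -179.9]
force: [1.6, -0.8, -1.6]
gripper_width: 23.8
gripper_force: 40.0
```

Call:
step_arm(plan=[0, 0, 0.2, 0, 0, 0, 0, 0, 0.2, 0, 0, 0, 0, 0, 0, 0, 0, 0])

```text
time_s: 18.72
ee_pos: [624.2, -158.5, 115.2]
ee_rot: [180.0, 0.0, -179.9]
force: [2.8, -1.7, -3.0]
gripper_width: 23.8
gripper_force: 40.0
```

Call:
step_arm(plan=[0, 0, 0.2, 0, 0, 0, 0, 0, 0.2, 0, 0, 0, 0, 0, 0, 0, 0, 0])

```text
time_s: 18.97
ee_pos: [624.2, -158.5, 111.2]
ee_rot: [-180.0, 0.0, -179.9]
force: [3.0, -0.4, -2.1]
gripper_width: 24.2
gripper_force: 40.0
```

Call:
step_arm(plan=[0, 0, 0.2, 0, 0, 0, 0, 0, 0.2, 0, 0, 0, 0, 0, 0, 0, 0, 0])

```text
time_s: 19.22
ee_pos: [624.3, -158.5, 108.0]
ee_rot: [-180.0, 0.0, -179.9]
force: [0.9, 0.2, 4.0]
gripper_width: 24.4
gripper_force: 40.0
```

Call:
step_arm(plan=[0, 0, 0.2, 0, 0, 0, 0, 0, 0.1, 0, 0, 0, 0, 0, 0, 0, 0, 0])

```text
time_s: 19.47
ee_pos: [624.3, -158.5, 105.6]
ee_rot: [-180.0, 0.1, -179.9]
force: [0.0, 0.1, 6.7]
gripper_width: 24.1
gripper_force: 40.0
```

Call:
step_arm(plan=[0, 0, 0.15, 0, 0, 0, 0, 0, 0.1, 0, 0, 0, 0, 0, 0, 0, 0, 0])

```text
time_s: 19.72
ee_pos: [624.3, -158.6, 103.5]
ee_rot: [-180.0, 0.1, -179.9]
force: [-0.5, -0.2, 9.2]
gripper_width: 24.1
gripper_force: 40.0
```

Call:
step_arm(plan=[0, 0, 0.1, 0, 0, 0, 0, 0, 0, 0, 0, 0])

```text
time_s: 19.88
ee_pos: [624.3, -158.5, 103.2]
ee_rot: [-180.0, 0.1, -179.9]
force: [-1.9, 0.6, 11.7]
gripper_width: 23.8
gripper_force: 40.1
```

The washer is fully down: the last 1 mm gave only 0.3 mm of motion, at about 13 N. Letting go.

Call:
step_arm(plan=[0, 0, 0, 0, 0, 0, 0, 0, 0, 0, 0, 0, 0, 0, 0, 0, 0, 0, 0, 0, 0, 0, 0, 0, 0, 0, 0, 0, 0, 0], hand=6)

```text
time_s: 20.3
ee_pos: [623.3, -158.2, 100.3]
ee_rot: [180.0, -0.1, -179.9]
force: [0.6, 0.0, -0.2]
gripper_width: 54.2
gripper_force: 0.0
```

Call:
step_arm(plan=[0, 0, -1, 0, 0, 0, 0, 0, -3, 0, 0, 0, 0, 0, -4, 0, 0, 0, 0, 0, -4, 0, 0, 0, -2, 0, -2, 0, 0, 0])

```text
time_s: 20.72
ee_pos: [643.2, -158.9, 247.7]
ee_rot: [-179.9, 0.3, -180.0]
force: [0.6, -0.2, 1.6]
gripper_width: 60.2
gripper_force: 0.0
```

Call:
step_arm(plan=[-2, 0, 0, 0, 0, 0, -2, 0, 0, 0, 0, 0, 0, 0, 0, 0, 0, 0, 0, 0, 0, 0, 0, 0])

```text
time_s: 21.05
ee_pos: [684.0, -158.2, 240.4]
ee_rot: [180.0, -0.1, -179.9]
force: [-0.6, -0.3, 0.1]
gripper_width: 59.6
gripper_force: 0.0
```

Run:
```python
from m import *
p=look('w9.png',dict(pin_grip=103,pin_flange=82,washer_top=82))
q=grab('scene','s9.png'); T=np.array([624,-159,0.])
for k in ('pin_grip','pin_flange','washer_top','stand_hole'):
  for d in viewer.pinpoint(k,q)[:2]:
    o,r=ray(q,d['location']); n=np.array([o[0]-T[0],o[1]-T[1],0]); t=((T-o)@n)/(r@n); print(k,round(d['score'],2),d['location'],o+r*t)
im=cv2.cvtColor(q['img'],cv2.COLOR_RGB2BGR); u,v=map(int,proj(q,[624,-159,95]))
for z in (76,80,82,90): print(z,proj(q,[624,-159,z]))
# head-top predictions: locked nose z=38 -> top 123; unlocked 131
print('top locked/unlocked',proj(q,[624,-159,123]),proj(q,[624,-159,131]),u-80,v-60)
a=cv2.resize(im[v-60:v+60,u-80:u+80],(800,600),interpolation=cv2.INTER_CUBIC); cv2.imwrite('pics/s9b.png',a)
```

```text
21.1 [ 683.4 -158.3  240.5] [ 180.    -0.1 -179.9] [ -14.    29.8   69.4   -0.    80.9 -104.1] [-0.3 -0.3 -0. ]
pin_grip 0.91 [253.8 125. ] [ 624.8 -156.5  103. ]
pin_flange 0.79 [252.3 123.2] [ 624.4 -157.9   82. ]
washer_top 0.73 [252.5 124.5] [ 625.6 -157.7   82. ]
washer_top 0.7 [368.6 210.6] [714.9 -34.1  82. ]
pin_grip 0.65 [184.6, 218.5] [ 623.7 -161.6   97.3]
pin_grip 0.65 [298.4, 156.4] [654.  100.2 237.8]
pin_flange 0.81 [183.1, 221.9] [ 623.2 -165.8   87.7]
pin_flange 0.64 [278.2, 166.1] [648.8  55.  217.2]
washer_top 0.53 [183.4, 220.1] [ 623.3 -164.7   93. ]
washer_top 0.49 [186.2, 216.7] [ 624.2 -157.5  102.1]
stand_hole 0.68 [185.4, 223.3] [ 623.8 -160.9   82.7]
stand_hole 0.38 [185.5, 234.9] [ 623.5 -163.5   46.9]
76 [np.float64(186.44797582959728), np.float64(225.39190052878234)]
80 [np.float64(186.31315059323356), np.float64(224.0902432106778)]
82 [np.float64(186.24547859345125), np.float64(223.43691037683251)]
90 [np.float64(185.97304577891657), np.float64(220.8067338884027)]
top locked/unlocked [np.float64(184.81891554088355), np.float64(209.6642941575466)] [np.float64(184.531531403521), np.float64(206.88977155633376)] 105 159
```

View pics/s9b.png

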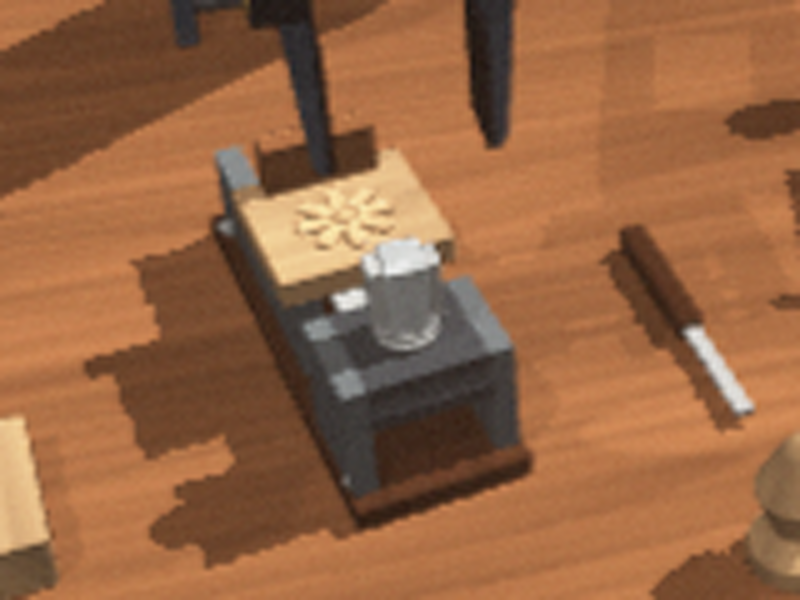

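The pin is seated. Its head-top centre at crop (400,258) is row 210.6 in the full frame, against 209.7 predicted for locked and 206.9 for unlocked. Handing in.

```bash
python3 -c "
from workcell import env; print(env.job_done())"
```

```text
the job is handed in; nothing more can be done
None
```

The panel is pushed home against its stop, and the ball-lock pin is in through the holes, let go, and sitting at its locked height in the last picture; the job was handed in at about 21 s.

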